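# Clamp the sealing sleeve on a suction manifold stub

## Robot

A 6-joint arm with a two-finger parallel gripper is mounted at the origin on the work surface. World frame = base frame: x ahead of the robot, y to its left, z up, the work surface at z = 0. Lengths are in mm, angles in rad, forces in N, time in s.
With the tool pointing down it reaches from about 300 to 1000 mm from the base axis. Payload 5.1 kg.
Tool frame: the origin (TCP) lies on the centre line of the jaws, within the pads' length; the fingertips stand 11 mm ahead of it and the grasp point (between the pads) lies 8 mm behind it; z points along the fingers, y is the line along which they close (so a half turn about z gives the same grasp; the last joint's range is limited). The gripper opens to 95 mm and grips with 3 to 60 N. Pads are 20 mm wide; open, the fingers measure 119 mm over their backs; the gripper's body (75 mm by 180 mm) begins 59 mm behind the grasp point.
Start: joints at [-1.302, 0.124, 1.65, -0, 1.367, -0.083], TCP at [223.95, -610.19, 225.656] pointing down, gripper open.
Joint ranges: [-2.61, 2.61], [-1.02, 2.33], [0.03, 2.71], [-1.35, 4.49], [0.32, 2.68], [-2.91, 2.91]. Speed limits (rad/s): [2.57, 2.57, 3.14, 3.14, 3.14, 3.14].

## Interface

Orientations are given as a 3x3 rotation matrix whose columns are the frame's x, y, z axes.
In Python, from workcell import get_obs, snapshot, camera_params, hand_in gives the robot as it stands. The module is installed in compiled form; this text tells all that it offers.
- The arm moves only by the tool step_arm, never from a script. Its argument "motion" is a list of rows, each a list of 2 entries, a list of its own where there are three numbers: the shift along the tool's x, y, z normalised to -1 to 1, where 1 is 0.25 m, then the turn about the tool's z normalised to -1 to 1, where 1 is 90 degrees. In form: [[[x, y, z], twist], ...]. A call has exactly 10 rows; each row is the pose to reach, as a shift and turn from the pose commanded when the call began, along the tool's axes at that moment; what a row does not reach only later rows make up. A row lasts 1/12 s, in which the tool goes at most 41.7 mm and 7.16 degrees, less where a joint would pass 70% of its speed; a pose out of reach is approached as far as the arm can. A call with a number of a shift or a turn outside -1 to 1 is refused whole. A call with a gripper value outside its range is refused whole. "jaw" is the closure, from 0 (fully open) to 1 (shut), set as the call begins (left out, the last holds). The fingers move at their own pace and stop on an object; "grip_force" is the grip in N (left out, the last holds). Time passes only in rows, so rows that repeat a pose let the fingers close, or fill a call up. It gives the time, the measured TCP pose, the force, the opening and the grip force at its end, in the units of the state.
- get_obs(): the state, without advancing time (a new reading comes with each control period).
- snapshot(name): name is "scene" or "top" or "wrist"; returns the picture (400x640x3 uint8, red, green, blue); there is no depth.
- camera_params(name): a dict with "fx", "fy", "cx", "cy" (pixels), "world_to_cam" (4x4, takes a point from world to camera coordinates). Camera axes: x right, y up, looking along -z (the intrinsics and any distortion apply to the point x, -y, -z); pixel columns grow to the right and rows downward; lengths in mm; the calibration is good to about 2 mm. A picture is of the moment at which its call begins: read the wrist's pose just before it. camera_params takes no time and is no camera call; for the wrist camera it gives the pose at the moment of the call.
- hand_in(): hands the job in; it is judged then, once.
The state is a dict: "t": time; "joints": joint angles; "joint_vel": joint speeds; "effort": joint torques, N m; "tool_pos": TCP position; "orientation": TCP orientation; "force": force on the tool from outside, world axes, zero at the start; "ft_torque": the same for the moment, N m; "opening": finger opening in mm; "grasp_force": force on a finger pad.
Only numpy, scipy, OpenCV 4.12 (cv2) and the standard library are available. Lean on these libraries where they do the work, as an engineer would, in place of code of your own. Each camera call takes 0.05 s, during which the arm holds its last target. There are 200 camera calls.

## Task

Lift the steel worm-drive band clamp out of its wooden rack by its knurled knob and slide it over the barbed stub of the grey suction manifold, up against the shoulder without ramming it, standing on the manifold's base plate with the knob to the right of the stub as seen when facing the stub's tip. Then turn the knob clockwise until the band is snug on the rubber sleeve (clearly stiffer to turn, but not crushed) and let go. Leave the bronze pot where it is.

Things in the scene. Friction and masses are not known exactly. Their poses are not given: they have to be found in the camera images.
- band (a point): Centre of the round steel band of the loose clamp (ring 45 mm inside, 52 mm outside, 14 mm wide), 28 mm above the clamp's flat foot. Its x is the ring's axis, to be brought along the seat's x; the square screw housing (16 x 14 mm, from the foot up to 66 mm) stands 33 mm from it along -y; z up. Two shoes inside the ring at +y and -y leave 35 to 43.6 mm between them at the start.
- knob_mid (a point): Middle of the dark knurled round knob on top of the clamp's screw housing, on its upright axis: 24 mm in diameter, 24 mm high, its middle 90 mm above the clamp's foot, 33 mm from the ring's centre along the clamp's -y. The axes given are the clamp's, they do not turn with the knob. Clockwise from above tightens; it stays where it is left. How far it is already turned cannot be read.
- seat (a point): Point on the stub's axis where the band's centre belongs, fixed to the manifold, 38 mm above the table; x along the stub from tip to shoulder, z up. Stub tip at x = -35 mm, barbs up to 33 mm in diameter to -17 mm, then the sleeve; shoulder face at x = +8 mm. Base plate top 28 mm below, x from -22 mm, y -60 to 50 mm: a clamp standing on it is centred. Manifold top 28 mm above.
- clamp: The loose worm-drive clamp, about 0.15 kg. Origin at its foot under the ring. Turning the knob takes 0.15 N m while free; once both shoes press, 0.3 N m more per rad. Still, the screw carries up to 0.15 N m, so a still gripper feels only the excess; let go, it holds about 25 N a shoe. It needs 1.2 to 3.2 rad in all. Turning pushes the band to the shoulder if its x is along the seat's.
- manifold: Grey suction manifold, a block 100 x 120 mm and 66 mm high on a dark base plate, fixed to the table; the barbed stub with its black sleeve sticks out along -x. Origin on the table under the seat.
- sleeve: Black rubber sleeve on the stub, 30 mm in diameter, 25 mm long, between barbs and shoulder. Fixed. A shoe pressing on it with more than 60 N crushes it; snug is more than 15 N. Its origin is that of the manifold.
- shoulder: Round aluminium flange 54 mm in diameter at the root of the stub, against which the clamp comes to rest (its end face is 7 mm from the band's centre, 8 mm at housing and foot). Not to be pushed with more than 40 N. Fixed. Its origin is that of the manifold.
- shoe_a: Small steel shoe (12 x 18 mm face) inside the band at its +y side, moved inwards by the screw, 3 mm per rad. Origin at its face.
- shoe_b: The like shoe at the band's -y side, beside the housing; both move together. Origin at its face.
- pot: Green patinated bronze openwork pot, 110 mm wide, 105 mm high, standing near the middle of the table. Origin under its centre.
- rack: Wooden rack 58 x 110 x 21 mm, fixed, with a groove 19 mm wide and 9 mm deep along its y in which the clamp stands on the groove's floor, 12 mm above the table. Origin under it, 6 mm from its middle.
Things that resemble listed ones, but are neither listed nor needed, are in the scene too. There is more than one size of the clamp; the job needs the middle-sized.

How it is judged:
By the outcome, as a careful person would: the job done as asked, in the order asked, and still so for the second after the job is handed in, with the robot touching nothing.
It also fails if it takes over 64 s, if anything falls off the work surface, if the arm or the gripper's body presses on something with over 40 N, if the wrist force passes 120 N, or if a joint passes its speed limit or range.

## Working session

There is one attempt and no reset: what is moved stays moved. The work goes in short steps, Python scripts to look and compute and a tool call to move; the robot and the scene stay as the last step left them, time stands still between calls to the robot, and variables do not carry over. Pictures are saved under pics/ and viewed, at most 10 in all, crops included, and the job is handed in when it is done.

Besides the shell and the picture viewer there is one more tool, called as name(argument=value, ...), one argument or row to a line, values as JSON. step_arm: Moves the arm, as the interface text tells. Its arguments: {"type":"object","properties":{"motion":{"type":"array"},"jaw":{"type":"number"},"grip_force":{"type":"number"}},"required":["motion"]}

```bash
mkdir -p pics; cat > h.py <<'E'
import numpy as np, cv2
from workcell import *
def save(n,img): cv2.imwrite('pics/'+n+'.png',img[:,:,::-1])
def ray(P,u,v):
    W=np.array(P['world_to_cam']);R=W[:3,:3];c=-R.T@W[:3,3]
    d=R.T@np.array([(u-P['cx'])/P['fx'],-(v-P['cy'])/P['fy'],-1.]);return c,d
def onz(P,u,v,z):
    c,d=ray(P,u,v);return c+d*(z-c[2])/d[2]
def proj(P,p):
    W=np.array(P['world_to_cam']);q=W[:3,:3]@np.array(p)+W[:3,3]
    return np.array([P['cx']+P['fx']*q[0]/-q[2],P['cy']+P['fy']*-q[1]/-q[2]])
def tri(rs):
    A=0;b=0
    for c,d in rs:
        d=d/np.linalg.norm(d);M=np.eye(3)-np.outer(d,d);A=A+M;b=b+M@c
    p=np.linalg.solve(A,b);return p,[np.linalg.norm(np.cross(p-c,d/np.linalg.norm(d))) for c,d in rs]
E
python3 - <<'E'
from h import *
for n in ['scene','top','wrist']:
    P=camera_params(n);i=snapshot(n);np.save('pics/'+n,i);save(n+'0',i)
    print(n,{k:(np.round(v,3).tolist()) for k,v in P.items() if k!='world_to_cam'},ray(P,320,200))
o=get_obs();print(o['t'],o['orientation'],o['force'])
a=cv2.imread('pics/scene0.png');b=cv2.imread('pics/top0.png')
E
```

```text
scene {'fx': 369.583, 'fy': 369.583, 'cx': 325.83, 'cy': 194.471} (array([ 811.35876438, -174.44114373,  715.47514337]), array([-0.40655215,  0.25247117, -0.87832013]))
top {'fx': 422.764, 'fy': 422.764, 'cx': 316.643, 'cy': 194.636} (array([ 417.26949039,   21.64964754, 1064.33120298]), array([ 8.23785214e-02,  8.21985744e-04, -9.96713153e-01]))
wrist {'fx': 357.956, 'fy': 357.956, 'cx': 314.288, 'cy': 201.102} (array([ 285.47878885, -587.16524332,  384.13502078]), array([-0.21617277, -0.09370894, -0.97198356]))
0.15 [[ 9.38761368e-01  3.44567709e-01 -4.34041612e-04]
 [ 3.44567966e-01 -9.38760202e-01  1.48305767e-03]
 [ 1.03552790e-04 -1.54179408e-03 -9.99998806e-01]] [-0.11612619  0.38463854  0.20660403]
```

View pics/scene0.png

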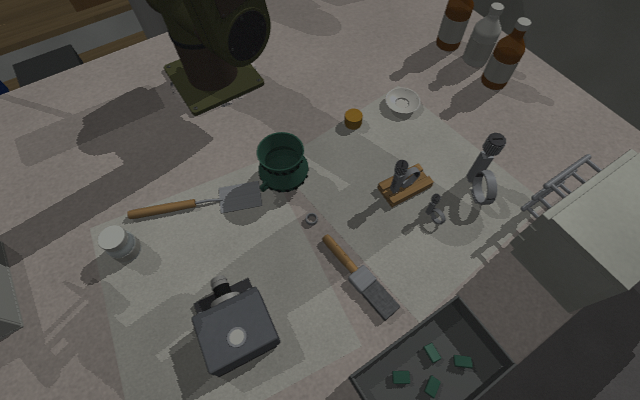

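View pics/top0.png

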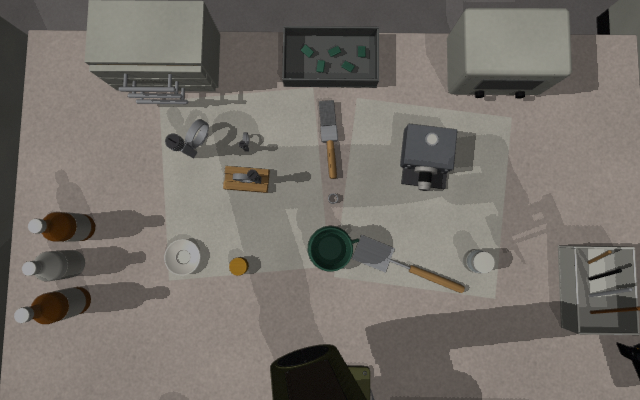

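The scene shows three clamps: large at scene (488,170)/top (185,137), small at (435,207)/(250,140), and the rack one at (403,180)/(247,178). The manifold is at scene (236,330)/top (428,150) with its stub towards the robot, and the green pot is at top (330,248). The rack clamp is my candidate, so I'll check it in close crops.

```bash
python3 - <<'E'
from h import *
s=cv2.imread('pics/scene0.png');t=cv2.imread('pics/top0.png')
f=lambda i,x,y,w,h:cv2.resize(i[y:y+h,x:x+w],(400,300),interpolation=cv2.INTER_CUBIC)
m=np.vstack([np.hstack([f(s,364,135,80,60+15-15),f(t,210,140,80,60)]),np.hstack([f(s,170,260,120,90),f(t,390,115,80,60)+0])])
m=np.clip(m*1.8,0,255).astype('uint8');cv2.imwrite('pics/crop1.png',m)
P=camera_params('top')
for n,u,v,z in [('rack',247,178,21),('man',428,140,66),('stub',426,180,38),('pot',330,248,50)]: print(n,onz(P,u,v,z))
E
```

```text
rack [556.23966976 205.06124529  21.        ]
man [ 647.27702467 -234.59189974   66.        ]
stub [ 554.30608344 -235.72014726   38.        ]
pot [386.74013866  -2.73083475  50.        ]
```

View pics/crop1.png

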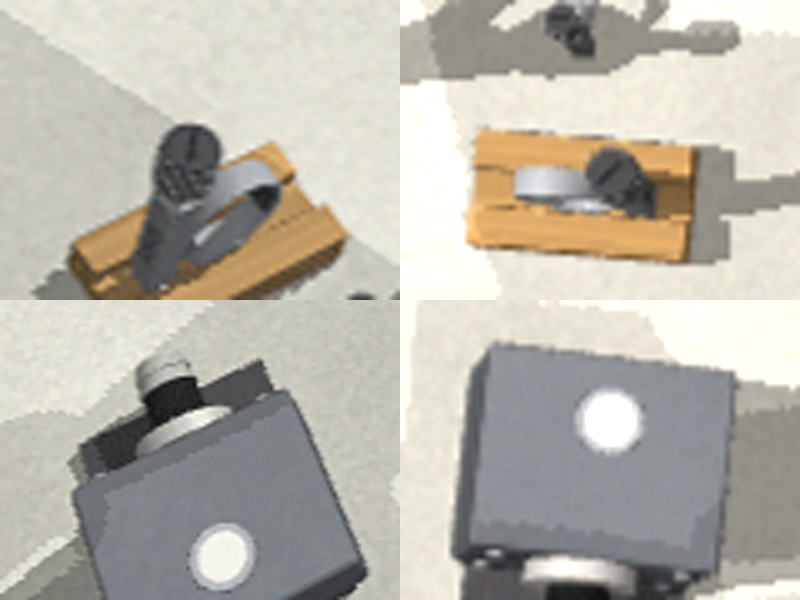

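The crop confirms it: the rack holds one clamp with a dark knurled knob and a ring. It sits between the larger free clamp and the smaller one in size, so it is the middle one. Its housing is at the world -y end, which already matches the side wanted at the stub. I'll fly over the manifold first, turning the wrist so the whole tightening turn fits later.

step_arm(
  motion=[
    [[0.1,-0.05,-0.03],-0.07],
    [[0.2,-0.1,-0.06],-0.15],
    [[0.3,-0.16,-0.1],-0.22],
    [[0.4,-0.21,-0.13],-0.3],
    [[0.5,-0.26,-0.16],-0.37],
    [[0.6,-0.32,-0.2],-0.45],
    [[0.7,-0.37,-0.23],-0.52],
    [[0.8,-0.42,-0.26],-0.6],
    [[0.9,-0.48,-0.3],-0.67],
    [[1.0,-0.53,-0.3],-0.75],
  ],
  jaw=0,
  grip_force=40,
)

```text
t: 0.98
tool_pos: [414.1, -398.8, 302.8]
orientation: [[0.036, 0.999, 0.002], [0.999, -0.036, -0.002], [-0.002, 0.002, -1.0]]
force: [0.3, -1.0, 0.1]
opening: 95.1
grasp_force: 0.0
```

```bash
cat >> h.py <<'E'
def plan(p,yaw=None):
    o=get_obs();R=np.array(o['orientation']);q=R.T@(np.array(p)-o['tool_pos'])/250
    y=np.arctan2(R[1,0],R[0,0]);tw=None if yaw is None else -((yaw-y+np.pi)%(2*np.pi)-np.pi)/(np.pi/2)
    print('t',round(o['t'],2),'pos',np.round(o['tool_pos'],1),'yaw',round(y,4),'q6',round(o['joints'][5],3),'move',np.round(q,4),'twist',tw,'F',np.round(o['force'],2),'M',np.round(o['ft_torque'],3),'open',o['opening'],'tilt',np.round(R[:2,2],4))
E
python3 -c "
from h import *
plan([555,-240,300],3.14)"
```

```text
t 0.98 pos [ 414.1 -398.8  302.8] yaw 1.535 q6 -0.824 move [0.6551 0.5403 0.0111] twist -1.0217984538779992 F [ 0.33 -1.    0.1 ] M [-0.037 -0.165  0.047] open 95.12728941674423 tilt [ 0.002  -0.0022]
```

step_arm(
  motion=[
    [[0.07,0.06,0],-0.08],
    [[0.14,0.12,0],-0.16],
    [[0.21,0.18,0],-0.24],
    [[0.28,0.24,0],-0.32],
    [[0.36,0.3,0],-0.4],
    [[0.44,0.36,0],-0.48],
    [[0.52,0.42,0],-0.55],
    [[0.6,0.48,0],-0.63],
    [[0.65,0.54,0.01],-0.71],
    [[0.65,0.54,0.01],-0.79],
  ],
)

```text
t: 1.82
tool_pos: [556.3, -240.3, 297.1]
orientation: [[-0.935, 0.356, -0.0], [0.356, 0.935, 0.002], [0.001, 0.001, -1.0]]
force: [-0.1, -0.2, -0.5]
opening: 95.4
grasp_force: 0.0
```

step_arm(
  motion=[
    [[0,0,0],-0.08],
    [[0,0,0],-0.16],
    [[0,0,0],-0.23],
    [[0,0,0],-0.23],
    [[0,0,0],-0.23],
    [[0,0,0],-0.23],
    [[0,0,0],-0.23],
    [[0,0,0],-0.23],
    [[0,0,0],-0.23],
    [[0,0,0],-0.23],
  ],
)

```text
t: 2.65
tool_pos: [554.6, -242.9, 298.2]
orientation: [[-1.0, 0.013, 0.0], [0.013, 1.0, -0.0], [-0.0, -0.0, -1.0]]
force: [-0.1, -0.5, 0.5]
opening: 94.8
grasp_force: 0.0
```

```bash
python3 - <<'E'
from h import *
import pickle
plan([550,190,300],3.14)
P=camera_params('wrist');i=snapshot('wrist');save('w1',i);pickle.dump((P,i),open('w1.pkl','wb'))
print(ray(P,320,200))
E
```

```text
t 2.65 pos [ 554.6 -242.9  298.2] yaw 3.1289 q6 -2.06 move [ 0.0403  1.7314 -0.0073] twist -0.007039398187537167 F [-0.07 -0.49  0.49] M [ 0.082 -0.102 -0.043] open 94.76676284731704 tilt [ 0. -0.]
(array([ 487.3407604 , -242.21811881,  457.78362704]), array([ 0.23458422,  0.01351415, -0.97213769]))
```

View pics/w1.png

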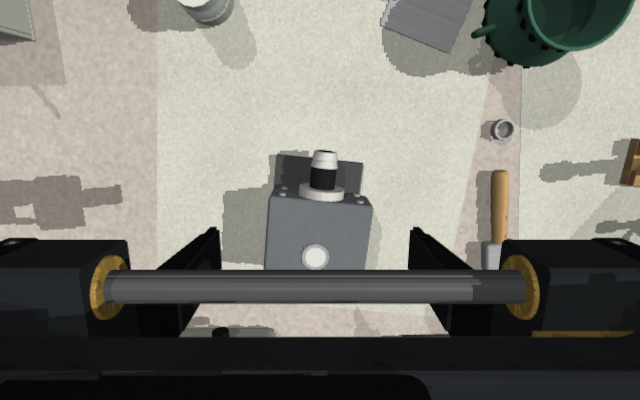

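Wrist view: stub tip at (324,150), sleeve (323,175), shoulder (321,192), and the block's front top edge from (270,197) to (371,204). I'll lower for a closer second view.

step_arm(
  motion=[
    [[0.0,0,0.1],0],
    [[0.01,0,0.2],0],
    [[0.02,0,0.3],0],
    [[0.02,0,0.4],0],
    [[0.02,0,0.44],0],
    [[0.02,0,0.44],0],
    [[0.02,0,0.44],0],
    [[0.02,0,0.44],0],
    [[0.02,0,0.44],0],
    [[0.02,0,0.44],0],
  ],
)

```text
t: 3.53
tool_pos: [550.6, -243.3, 190.2]
orientation: [[-1.0, 0.012, 0.003], [0.012, 1.0, -0.002], [-0.003, -0.002, -1.0]]
force: [0.2, -0.5, -0.1]
opening: 95.3
grasp_force: 0.0
```

```bash
python3 - <<'E'
from h import *
import pickle
plan([550,190,300],3.14)
P=camera_params('wrist');i=snapshot('wrist');pickle.dump((P,i),open('w2.pkl','wb'))
c=i[120:280,200:440];save('w2',np.clip(cv2.resize(c,(720,480),interpolation=cv2.INTER_CUBIC)*1.5,0,255).astype('uint8'))
E
```

```text
t 3.53 pos [ 550.6 -243.3  190.2] yaw 3.1295 q6 -2.064 move [ 0.022   1.7325 -0.4418] twist -0.0066889169927077914 F [ 0.2  -0.51 -0.13] M [ 0.085 -0.142  0.028] open 95.26473438018944 tilt [ 0.0028 -0.0015]
```

View pics/w2.png

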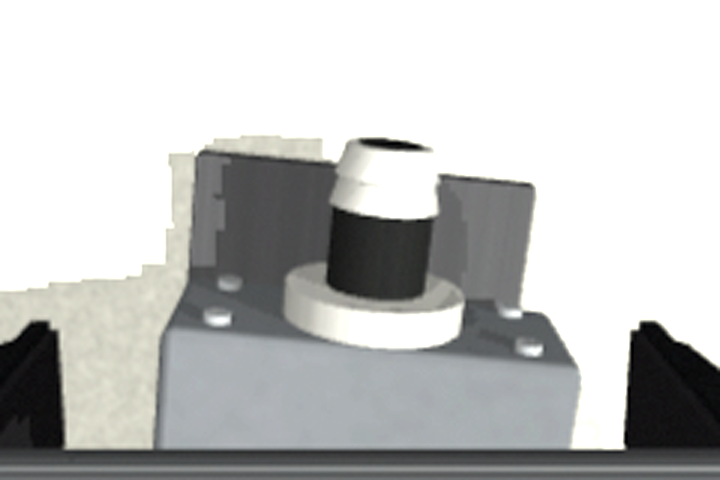

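Close view, crop scale 3: plate front corners at (199,152) and (533,185), sleeve edges at (329,250) and (431,250), and block top corners at about (175,325) and (578,372). I'll measure the seat frame from these.

```bash
cat > m.py <<'E'
from h import *
import pickle
P2,i2=pickle.load(open('w2.pkl','rb'));P1,i1=pickle.load(open('w1.pkl','rb'))
def sleeve(P,i,rows,c0,c1):
    g=i.max(2).astype(int);pts=[]
    for v in rows:
        m=np.where(g[v,c0:c1]<28)[0]+c0
        # largest run
        r=max(np.split(m,np.where(np.diff(m)>1)[0]+1),key=len)
        pts.append((v,r[0]-.5,r[-1]+.5))
    return pts
a=sleeve(P2,i2,range(195,215,3),300,350)
b=sleeve(P1,i1,range(169,184,2),305,342)
print(a,b)
for P,s in((P1,b),(P2,a)):
    for v,l,r in s[::2]: print(v,np.round(onz(P,(l+r)/2,v,45),1),'w',np.round(np.linalg.norm(onz(P,l,v,38)-onz(P,r,v,38)),1))
f=lambda x,y:(200+x/3-.33,120+y/3-.33)
for n,z,l,r in[('plate',10,(199,152),(533,185)),('block',66,(175,325),(578,372))]:
    A=onz(P2,*f(*l),z);B=onz(P2,*f(*r),z);d=B-A;print(n,A,B,np.linalg.norm(d),'yaw',np.arctan2(-d[0],d[1]))
A=onz(P1,270,197,66);B=onz(P1,371,204,66);d=B-A;print('blk1',A,B,np.linalg.norm(d),'yaw',np.arctan2(-d[0],d[1]))
for l1,l2 in [((270,197),(175,325)),((371,204),(578,372))]: print('tri',tri([ray(P1,*l1),ray(P2,*f(*l2))]))
E
python3 m.py
```

```text
[(195, np.float64(310.5), np.float64(321.5)), (198, np.float64(309.5), np.float64(320.5)), (201, np.float64(309.5), np.float64(321.5)), (204, np.float64(309.5), np.float64(320.5)), (207, np.float64(308.5), np.float64(318.5)), (210, np.float64(308.5), np.float64(319.5)), (213, np.float64(308.5), np.float64(319.5))] [(169, np.float64(310.5), np.float64(319.5)), (171, np.float64(310.5), np.float64(319.5)), (173, np.float64(310.5), np.float64(318.5)), (175, np.float64(310.5), np.float64(318.5)), (177, np.float64(310.5), np.float64(317.5)), (179, np.float64(309.5), np.float64(318.5)), (181, np.float64(309.5), np.float64(317.5)), (183, np.float64(309.5), np.float64(318.5))]
169 [ 549.8 -242.    45. ] w 10.6
173 [ 554.5 -242.6   45. ] w 9.5
177 [ 559.2 -243.2   45. ] w 8.3
181 [ 564.  -243.9   45. ] w 9.5
195 [ 552.8 -242.1   45. ] w 9.8
201 [ 558.1 -242.6   45. ] w 10.8
207 [ 563.6 -244.4   45. ] w 9.0
213 [ 569.1 -244.    45. ] w 9.9
plate [ 535.99831103 -289.61688135   10.        ] [ 547.96479945 -182.74453679   10.        ] 107.54020121272332 yaw -0.11150548169911303
block [ 575.52830178 -290.6384774    66.        ] [ 590.66959478 -178.35916587   66.        ] 113.29564223744867 yaw -0.1340451522853058
blk1 [ 577.70214293 -292.9117452    66.        ] [ 587.25641599 -179.23570839   66.        ] 114.07684023486166 yaw -0.08385118562228894
tri (array([ 584.30193046, -295.90484022,   38.41889524]), [np.float64(0.622822661035474), np.float64(0.6228226610355839)])
tri (array([ 581.21297476, -183.51450386,   90.40798119]), [np.float64(0.39847865581326614), np.float64(0.39847865581321723)])
```

```bash
python3 - <<'E'
from h import *
import pickle
P2,i2=pickle.load(open('w2.pkl','rb'))
g=i2.mean(2).astype(int)
for v in (192,198,204,210): print(v,g[v,300:352].tolist())
for u in (275,300,360,372): print('col',u,g[164:200,u].tolist())
for v in (178,186,194,202): print('side',v,g[v,256:276].tolist(),g[v,368:384].tolist())
print('blk', [g[222:248,u].tolist() for u in(270,285,365,380)])
E
```

```text
192 [51, 51, 53, 52, 51, 50, 52, 52, 52, 49, 36, 13, 18, 16, 15, 20, 19, 23, 23, 23, 23, 23, 24, 35, 56, 66, 100, 132, 139, 148, 177, 177, 176, 177, 184, 187, 190, 187, 181, 175, 170, 157, 115, 88, 87, 71, 71, 69, 70, 69, 68, 69]
198 [51, 52, 54, 52, 51, 51, 52, 53, 51, 46, 22, 17, 16, 18, 18, 19, 20, 23, 24, 24, 26, 27, 28, 28, 31, 30, 32, 32, 32, 32, 33, 33, 34, 34, 35, 33, 33, 33, 32, 31, 31, 28, 28, 41, 71, 71, 69, 69, 69, 68, 68, 69]
204 [51, 53, 52, 51, 51, 52, 52, 51, 49, 32, 16, 17, 17, 19, 19, 21, 22, 24, 25, 25, 26, 29, 29, 29, 30, 31, 33, 32, 31, 32, 33, 34, 33, 33, 33, 33, 34, 31, 31, 32, 30, 29, 36, 62, 71, 69, 70, 68, 68, 68, 69, 68]
210 [91, 90, 92, 92, 93, 93, 93, 94, 85, 16, 15, 18, 18, 20, 19, 22, 23, 24, 25, 26, 26, 29, 29, 31, 30, 32, 32, 32, 33, 32, 33, 34, 34, 34, 32, 35, 32, 31, 31, 28, 29, 34, 60, 73, 71, 70, 69, 69, 69, 68, 69, 68]
col 275 [208, 185, 139, 137, 136, 137, 112, 43, 65, 79, 70, 53, 54, 53, 54, 53, 53, 53, 53, 54, 53, 53, 54, 54, 54, 53, 53, 53, 52, 53, 53, 53, 53, 53, 54, 52]
col 300 [202, 178, 139, 144, 143, 142, 143, 144, 124, 71, 41, 52, 51, 5
[... 903 characters left out ...]
0, 82, 99, 151, 182, 188, 208, 210, 209, 208]
side 202 [141, 140, 141, 142, 141, 139, 128, 82, 79, 76, 77, 78, 79, 76, 75, 70, 52, 53, 54, 53] [78, 80, 80, 79, 80, 81, 82, 102, 158, 180, 187, 208, 208, 207, 209, 213]
blk [[75, 90, 99, 127, 151, 139, 99, 71, 88, 105, 115, 116, 117, 118, 119, 119, 118, 118, 117, 118, 117, 117, 117, 117, 118, 118], [58, 63, 66, 65, 65, 66, 66, 67, 67, 78, 98, 112, 115, 116, 117, 118, 117, 117, 117, 118, 117, 118, 118, 118, 117, 116], [71, 62, 64, 63, 62, 63, 62, 62, 60, 55, 54, 54, 58, 63, 64, 64, 69, 83, 101, 112, 113, 115, 116, 116, 115, 115], [211, 186, 103, 62, 62, 62, 63, 63, 63, 63, 63, 67, 80, 123, 145, 114, 89, 64, 74, 93, 107, 111, 114, 115, 116, 115]]
```

```bash
python3 - <<'E'
from h import *
import pickle
P2,_=pickle.load(open('w2.pkl','rb'))
for h in(8,10): 
    A=onz(P2,265,171.3,h);B=onz(P2,378.7,182.3,h);d=B-A;print(h,A,B,np.linalg.norm(d),'yaw',np.arctan2(-d[0],d[1]))
A=onz(P2,265,171.3,10);B=onz(P2,378.7,182.3,10)
for z in(38,41,53):
  p=[onz(P2,u,v,z) for v,u in((198,326.5),(204,325.9),(210,325.1))];d=p[2]-p[0];print(z,p[0],p[2],'yaw',np.arctan2(d[1],d[0]))
d=(B-A);d/=np.linalg.norm(d);x=np.array([d[1],-d[0],0])
mid=(A+B)/2; seat=mid+5*d+22*x; print('seat from plate',seat)
# cross check: stub tip, shoulder in w2
for n,(u,v) in dict(tip_bot=(326.5,167),slv_start=(327,192),slv_end=(325,218)).items(): print(n,onz(P2,u,v,38),onz(P2,u,v,53))
# sleeve axis point at seat x
c=onz(P2,325.9,204,45);s=(c-seat);print('local x,y',s@x,s@d)
E
```

```text
8 [ 537.23557162 -290.90328172    8.        ] [ 549.31426651 -181.041784      8.        ] 110.52349773520706 yaw -0.10950493689240286
10 [ 536.91727796 -290.61938071   10.        ] [ 548.92526615 -181.40099417   10.        ] 109.87651131535077 yaw -0.109504936892403
38 [ 557.22166316 -232.68892729   38.        ] [ 568.33870786 -233.99486708   38.        ] yaw -0.11693592295574257
41 [ 556.50587842 -232.78245403   41.        ] [ 567.51591058 -234.07582286   41.        ] yaw -0.11693592295574409
53 [ 553.64273945 -233.156561     53.        ] [ 564.22472144 -234.39964598   53.        ] yaw -0.11693592295574393
seat from plate [ 565.33593025 -233.44443258   10.        ]
tip_bot [ 529.29919809 -232.58187096   38.        ] [ 527.06418097 -233.05465729   53.        ]
slv_start [ 551.72978502 -232.22226664   38.        ] [ 548.41518508 -232.7123607    53.        ]
slv_end [ 575.86263497 -234.12152339   38.        ] [ 571.38652238 -234.52020633   53.        ]
local x,y -4.344971070191981 -0.48830478336341876
```

Seat found: (565.3, -233.6) with yaw -0.111. The plate measures 109.9 mm against 110, and the sleeve start at local x -17 agrees. Next I look at the rack.

step_arm(
  motion=[
    [[0.0,0.05,-0.03],0],
    [[0,0.15,-0.06],0],
    [[0,0.28,-0.1],0],
    [[0,0.42,-0.14],0],
    [[0,0.56,-0.18],0],
    [[0,0.7,-0.2],0],
    [[0,0.84,-0.22],0],
    [[0,0.92,-0.24],0],
    [[0,0.99,-0.24],0],
    [[0,1.0,-0.24],0],
  ],
)

```text
t: 4.42
tool_pos: [552.6, 10.5, 249.8]
orientation: [[-1.0, 0.009, 0.002], [0.009, 1.0, 0.001], [-0.002, 0.001, -1.0]]
force: [-0.7, -0.1, 0.7]
opening: 95.4
grasp_force: 0.0
```

step_arm(
  motion=[
    [[0,0.1,0],0],
    [[0,0.2,0],0],
    [[0.01,0.32,0],0],
    [[0.01,0.44,0],0],
    [[0.01,0.54,0],0],
    [[0.02,0.62,0],0],
    [[0.02,0.66,0],0],
    [[0.02,0.66,0],0],
    [[0.02,0.66,0],0],
    [[0.02,0.66,0],0],
  ],
)

```text
t: 5.25
tool_pos: [549.8, 171.2, 248.2]
orientation: [[-1.0, 0.013, 0.0], [0.013, 1.0, -0.001], [-0.0, -0.001, -1.0]]
force: [0.1, 0.3, -0.7]
opening: 94.8
grasp_force: 0.0
```

```bash
python3 - <<'E'
from h import *
import pickle
plan([550,175,250],3.14)
P=camera_params('wrist');i=snapshot('wrist');pickle.dump((P,i),open('w3.pkl','wb'))
c=i[80:280,190:450];save('w3',np.clip(cv2.resize(c,(780,600),interpolation=cv2.INTER_CUBIC)*1.5,0,255).astype('uint8'))
E
```

```text
t 5.25 pos [549.8 171.2 248.2] yaw 3.1286 q6 -1.349 move [-0.0007  0.0152 -0.007 ] twist -0.007282710461436988 F [ 0.15  0.26 -0.74] M [ 0.106 -0.135  0.008] open 94.77664470689095 tilt [ 0.     -0.0005]
```

View pics/w3.png

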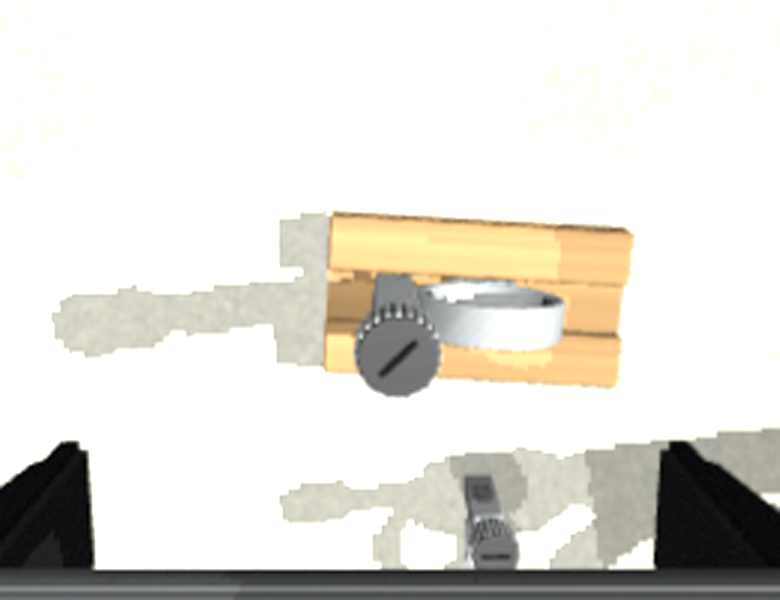

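The view is clear: knob top centre at crop (398,356), i.e. image (322,198), with the ring to its right and the small clamp below at (492,550). Knob size agrees with 24 mm. I'll cast rays, move over the knob and take a nearer second view.

```bash
python3 - <<'E'
from h import *
import pickle
P,i=pickle.load(open('w3.pkl','rb'))
f=lambda x,y:(190+x/3-.33,80+y/3-.33)
k=onz(P,*f(398.5,356),114);print('knob',k)
print('diam',np.linalg.norm(onz(P,*f(356,356),114)-onz(P,*f(441,356),114)))
A,B=onz(P,*f(335,212),21),onz(P,*f(632,231),21);d=B-A;print('rack',A,B,np.linalg.norm(d),np.arctan2(-d[0],d[1]))
plan([k[0],k[1]+15,190],3.1416)
E
```

```text
knob [552.02919354 178.02569415 114.        ]
diam 23.899021426258102
rack [520.70055185 157.57144934  21.        ] [528.88759668 264.31408192  21.        ] 107.05614093833607 -0.07654905088151169
t 5.3 pos [549.8 171.  248.2] yaw 3.1281 q6 -1.349 move [-0.0076  0.0882  0.2328] twist -0.008610084090325768 F [-0.3  -0.84 -0.04] M [ 0.122 -0.114 -0.003] open 95.020061533859 tilt [ 0.0001 -0.0004]
```

step_arm(
  motion=[
    [[0,0.02,0.06],0],
    [[0,0.04,0.12],0],
    [[0,0.07,0.18],0],
    [[-0.01,0.09,0.23],0],
    [[-0.01,0.09,0.23],0],
    [[-0.01,0.09,0.23],0],
    [[-0.01,0.09,0.23],0],
    [[-0.01,0.09,0.23],0],
    [[-0.01,0.09,0.23],0],
    [[-0.01,0.09,0.23],0],
  ],
)

```text
t: 6.13
tool_pos: [552.9, 194.6, 191.7]
orientation: [[-1.0, 0.012, 0.002], [0.012, 1.0, 0.0], [-0.002, 0.0, -1.0]]
force: [0.1, 0.8, -0.2]
opening: 94.6
grasp_force: 0.0
```

```bash
python3 - <<'E'
from h import *
import pickle
plan([552,178,190],3.1416)
P=camera_params('wrist');i=snapshot('wrist');pickle.dump((P,i),open('w4.pkl','wb'))
c=i[130:280,220:420];save('w4',np.clip(cv2.resize(c,(800,600),interpolation=cv2.INTER_CUBIC)*1.3,0,255).astype('uint8'))
E
```

```text
t 6.13 pos [552.9 194.6 191.7] yaw 3.1292 q6 -1.312 move [ 0.0028 -0.0663  0.0066] twist -0.007888077432672023 F [ 0.1   0.79 -0.18] M [ 0.089 -0.166  0.056] open 94.5951022728771 tilt [0.0016 0.0003]
```

View pics/w4.png

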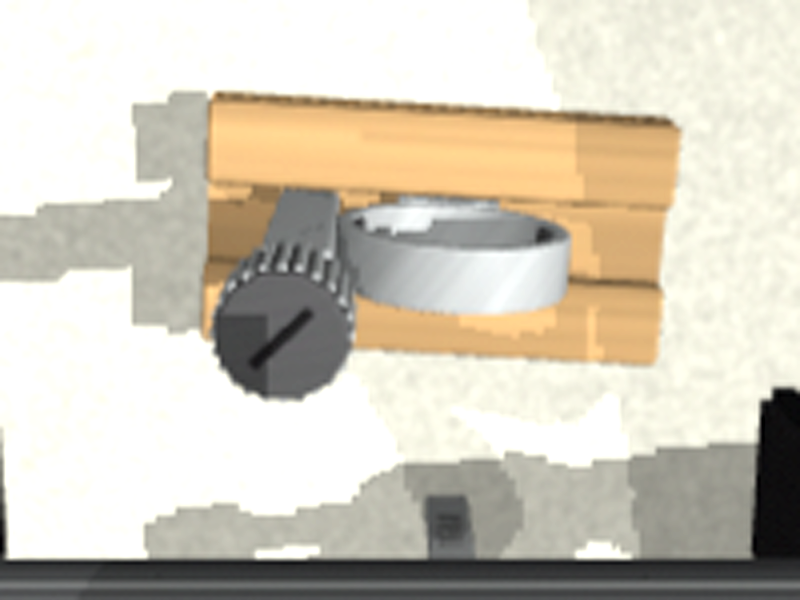

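Close view (scale 4, offset 220,130): knob top centre (284,333), ring rim extremes at about (341,226) and (570,241), and the ring's front lower edge near (470,313).

```bash
python3 - <<'E'
from h import *
import pickle
P3,_=pickle.load(open('w3.pkl','rb'));P,i=pickle.load(open('w4.pkl','rb'))
f=lambda x,y:(220+x/4-.375,130+y/4-.375); f3=lambda x,y:(190+x/3-.33,80+y/3-.33)
print('tri knob top',tri([ray(P3,*f3(398.5,356)),ray(P,*f(284,333))]))
print('knob@114',onz(P,*f(284,333),114))
A,B=onz(P,*f(341,226),40),onz(P,*f(570,241),40);d=B-A;print('ring',A,B,np.linalg.norm(d),np.arctan2(-d[0],d[1]))
A,B=onz(P,*f(209,93),21),onz(P,*f(680,120),21);d=B-A;print('rackback',A,B,np.linalg.norm(d),np.arctan2(-d[0],d[1]))
A,B=onz(P,*f(350,348),21),onz(P,*f(657,363),21);d=B-A;print('rackfront',np.arctan2(-d[0],d[1]))
hsv=cv2.cvtColor(i,cv2.COLOR_RGB2HSV)
# lower edge of ring (grey->orange) per column
for u in range(312,360,4):
    col=i[:,u].astype(int);s=hsv[:,u,1].astype(int)
    vs=[v for v in range(185,215) if s[v]<70 and s[v+1]>=70]
    print(u,vs,s[198:212].tolist())
E
```

```text
tri knob top (array([552.81759454, 178.09119453, 110.63469704]), [np.float64(0.00815743650696871), np.float64(0.00815743650693825)])
knob@114 [551.86675241 178.32749705 114.        ]
ring [548.16291736 186.37396438  40.        ] [552.19158484 237.17011686  40.        ] 50.95565982928849 -0.07914481804821392
rackback [520.46525403 156.07822632  21.        ] [528.02233726 264.57414261  21.        ] 108.75878520561507 -0.06954084289214917
rackfront -0.06335432871620891
312 [204] [5, 5, 5, 5, 4, 5, 45, 101, 115, 116, 115, 116, 116, 116]
316 [205] [4, 6, 6, 6, 6, 4, 4, 25, 87, 116, 116, 117, 117, 115]
320 [206] [5, 5, 5, 5, 7, 7, 5, 5, 35, 100, 116, 115, 115, 117]
324 [207] [5, 5, 5, 7, 3, 5, 5, 6, 5, 41, 114, 116, 116, 116]
328 [207] [5, 3, 5, 6, 5, 3, 6, 6, 5, 18, 90, 115, 115, 116]
332 [208] [3, 3, 4, 4, 4, 6, 6, 6, 4, 7, 59, 115, 115, 117]
336 [208] [6, 4, 4, 6, 4, 7, 6, 4, 4, 4, 45, 116, 116, 116]
340 [208] [5, 4, 5, 5, 4, 4, 4, 4, 5, 4, 43, 116, 117, 115]
344 [208] [4, 4, 4, 4, 4, 5, 6, 5, 5, 7, 41, 118, 117, 116]
348 [207] [5, 4, 4, 4, 4, 5, 5, 4, 3, 11, 72, 116, 117, 116]
352 [207] [7, 4, 4, 4, 4, 6, 4, 6, 4, 32, 104, 116, 116, 116]
356 [206] [4, 3, 4, 4, 6, 4, 5, 5, 36, 106, 117, 115, 116, 117]
```

```bash
python3 - <<'E'
from h import *
import pickle
C=[(554.5,-242.9,298.16),(549.5,-242.8,188.16),(548.5,172.2,248.16),(551.2,194.7,190.66)]
for n,c in zip('1234',C):
    P,_=pickle.load(open(f'w{n}.pkl','rb'));W=np.array(P['world_to_cam']);print(n,np.round(-W[:3,:3].T@W[:3,3]-np.array(c),2),np.round(W[:3,:3][0],4),np.round(W[2,:3],4))
E
```

```text
1 [-67.16   0.68 159.62] [1.260e-02 9.999e-01 5.000e-04] [-0.2374  0.0025  0.9714]
2 [-66.64   0.4  161.5 ] [ 0.012   0.9999 -0.001 ] [-0.2401  0.0039  0.9707]
3 [-65.98  -0.2  159.69] [ 0.013   0.9999 -0.    ] [-0.2374  0.0031  0.9714]
4 [-65.8    0.51 160.51] [1.230e-02 9.999e-01 9.000e-04] [-0.2388  0.0021  0.9711]
```

Knob triangulates to (552.2, 178.3) with its top at about 111–114, as expected. Clamp yaw is about -0.073. I descend over the knob, then close.

step_arm(
  motion=[
    [[-0.005,-0.03,0.05],0],
    [[-0.005,-0.066,0.1],0],
    [[-0.005,-0.066,0.17],0],
    [[-0.005,-0.066,0.24],0],
    [[-0.005,-0.066,0.3],0],
    [[-0.005,-0.066,0.35],0],
    [[-0.005,-0.066,0.383],0],
    [[-0.005,-0.066,0.383],0],
    [[-0.005,-0.066,0.383],0],
    [[-0.005,-0.066,0.383],0],
  ],
)

```text
t: 7.02
tool_pos: [554.1, 178.2, 95.7]
orientation: [[-1.0, 0.012, 0.001], [0.012, 1.0, 0.0], [-0.001, 0.0, -1.0]]
force: [0.9, -0.0, -0.2]
opening: 94.9
grasp_force: 0.0
```

step_arm(
  motion=[
    [[0,0,0],0],
    [[0,0,0],0],
    [[0,0,0],0],
    [[0,0,0],0],
    [[0,0,0],0],
    [[0,0,0],0],
    [[0,0,0],0],
    [[0,0,0],0],
    [[0,0,0],0],
    [[0,0,0],0],
  ],
  jaw=1,
  grip_force=40,
)

```text
t: 7.85
tool_pos: [553.5, 178.1, 94.9]
orientation: [[-1.0, 0.012, -0.0], [0.012, 1.0, 0.0], [0.0, 0.0, -1.0]]
force: [-1.1, 0.4, -0.2]
opening: 33.7
grasp_force: 0.0
```

```bash
python3 -c "
from h import *
plan([552.2,178.3,95],3.1416)"
```

```text
t 7.85 pos [553.5 178.1  94.9] yaw 3.1295 q6 -1.34 move [ 0.005   0.0006 -0.0005] twist -0.007730664427302123 F [-1.1   0.37 -0.21] M [ 0.126 -0.143  0.017] open 33.73787651701777 tilt [-0.0001  0.    ]
```

step_arm(
  motion=[
    [[0,0,0],0],
    [[0,0,0],0],
    [[0,0,0],0],
    [[0,0,0],0],
    [[0,0,0],0],
    [[0,0,0],0],
    [[0,0,-0.01],0],
    [[0,0,-0.02],0],
    [[0,0,-0.03],0],
    [[0,0,-0.04],0],
  ],
)

```text
t: 8.68
tool_pos: [553.5, 178.2, 105.2]
orientation: [[-1.0, 0.012, 0.0], [0.012, 1.0, 0.0], [-0.0, 0.0, -1.0]]
force: [-0.8, -0.0, -1.6]
opening: 23.8
grasp_force: 40.0
```

step_arm(
  motion=[
    [[0,0,-0.02],0],
    [[0,0,-0.05],0],
    [[0,0,-0.08],0],
    [[0,0,-0.11],0],
    [[0,0,-0.14],0],
    [[0,0,-0.17],0],
    [[0,0,-0.19],0],
    [[0,0,-0.2],0],
    [[0,0,-0.2],0],
    [[0,0,-0.2],0],
  ],
)

```text
t: 9.52
tool_pos: [553.4, 178.1, 154.9]
orientation: [[-1.0, 0.012, -0.0], [0.012, 1.0, -0.0], [0.0, -0.0, -1.0]]
force: [0.3, 0.3, -1.1]
opening: 23.2
grasp_force: 40.0
```

```bash
python3 - <<'E'
from h import *
import pickle
plan([510,-270,155],3.129)
P=camera_params('wrist');i=snapshot('wrist');pickle.dump((P,i),open('w5.pkl','wb'))
c=i[130:280,220:420];save('w5',np.clip(cv2.resize(c,(800,600),interpolation=cv2.INTER_CUBIC)*1.3,0,255).astype('uint8'))
E
```

```text
t 9.52 pos [553.4 178.1 154.9] yaw 3.1294 q6 -1.34 move [ 1.5160e-01 -1.7944e+00 -5.0000e-04] twist 0.0002525710649288928 F [ 0.26  0.35 -1.13] M [ 0.095 -0.109 -0.022] open 23.238239057827183 tilt [-0.0001 -0.    ]
```

View pics/w5.png

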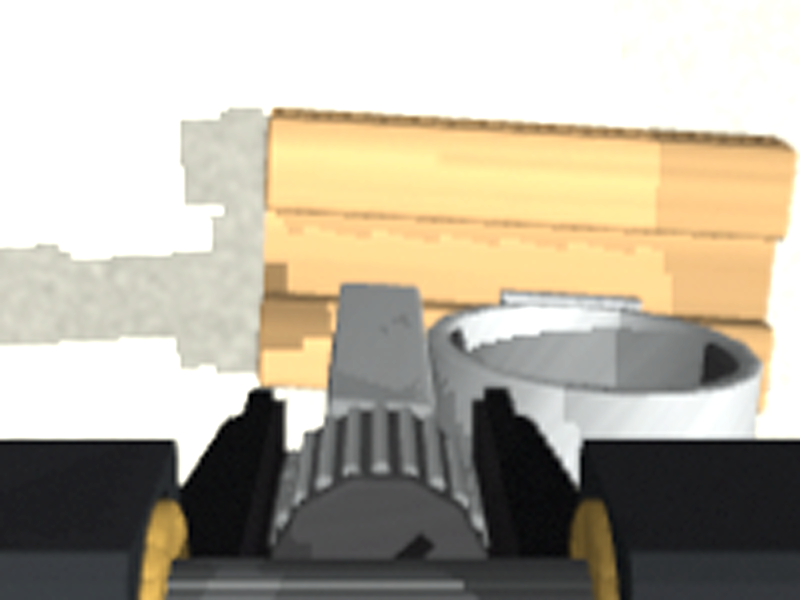

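The clamp is held upright, ring rim at about (430,345) to (760,370) in the crop. I carry it to a pre-pose in front of the stub.

```bash
python3 - <<'E'
from h import *
import pickle
P,i=pickle.load(open('w5.pkl','rb'));f=lambda x,y:(220+x/4-.375,130+y/4-.375)
A,B=onz(P,*f(430,348),100),onz(P,*f(760,370),100);d=B-A;print('ring',A,B,np.linalg.norm(d),np.arctan2(-d[0],d[1]))
A,B=onz(P,*f(503,291),76),onz(P,*f(640,300),76);d=B-A;print('foot',A,B,np.linalg.norm(d),np.arctan2(-d[0],d[1]))
A,B=onz(P,*f(340,285),138),onz(P,*f(420,289),138);d=B-A;print('hous',A,B,np.linalg.norm(d),np.arctan2(-d[0],d[1]))
E
```

```text
ring [548.58411561 186.16339001 100.        ] [552.79440486 237.775841   100.        ] 51.78389356208825 -0.08139484113203213
foot [545.54651981 199.5482694   76.        ] [547.42693409 223.10696847  76.        ] 23.633625619110823 -0.07964939534159345
hous [529.06939157 173.47423174 138.        ] [529.71540934 183.61833034 138.        ] 10.164648308571367 -0.0635982131296574
```

step_arm(
  motion=[
    [[0.005,-0.03,0],0],
    [[0.01,-0.09,0],0],
    [[0.02,-0.18,0],0],
    [[0.03,-0.3,0],0],
    [[0.04,-0.42,0],0],
    [[0.055,-0.55,0],0],
    [[0.07,-0.68,0],0],
    [[0.08,-0.79,0],0],
    [[0.09,-0.89,0],0],
    [[0.1,-0.98,0],0],
  ],
)

```text
t: 10.4
tool_pos: [524.6, -68.5, 154.4]
orientation: [[-1.0, 0.013, -0.001], [0.013, 1.0, -0.0], [0.001, -0.0, -1.0]]
force: [0.1, 0.2, -1.2]
opening: 23.3
grasp_force: 40.0
```

step_arm(
  motion=[
    [[0.01,-0.1,0.0],0],
    [[0.02,-0.21,0.0],0],
    [[0.03,-0.33,0.0],0],
    [[0.045,-0.45,0.02],0],
    [[0.06,-0.56,0.05],0.005],
    [[0.07,-0.65,0.08],0.01],
    [[0.075,-0.72,0.11],0.015],
    [[0.079,-0.76,0.14],0.02],
    [[0.079,-0.774,0.16],0.023],
    [[0.079,-0.774,0.16],0.023],
  ],
)

```text
t: 11.23
tool_pos: [502.2, -259.6, 113.0]
orientation: [[-0.999, 0.049, -0.003], [0.049, 0.999, 0.002], [0.003, 0.002, -1.0]]
force: [0.3, 0.2, -1.3]
opening: 23.4
grasp_force: 40.0
```

```bash
python3 - <<'E'
from h import *
import pickle
plan([503.3,-259.8,115],3.093)
for n in ['wrist','scene']:
    P=camera_params(n);i=snapshot(n);pickle.dump((P,i),open(f'p_{n}.pkl','wb'))
    if n=='wrist': a=i[130:280,220:420]
    else: b=i[250:350,170:270]
a=cv2.resize(a,(800,600),interpolation=cv2.INTER_CUBIC);save('w6',np.clip(a*1.3,0,255).astype('uint8'))
E
```

```text
t 11.23 pos [ 502.2 -259.6  113. ] yaw 3.0921 q6 -2.094 move [-0.0042 -0.0004 -0.0079] twist -0.0005763102953455288 F [ 0.28  0.24 -1.33] M [ 0.118 -0.161  0.015] open 23.36826182747459 tilt [-0.0027  0.002 ]
```

View pics/w6.png

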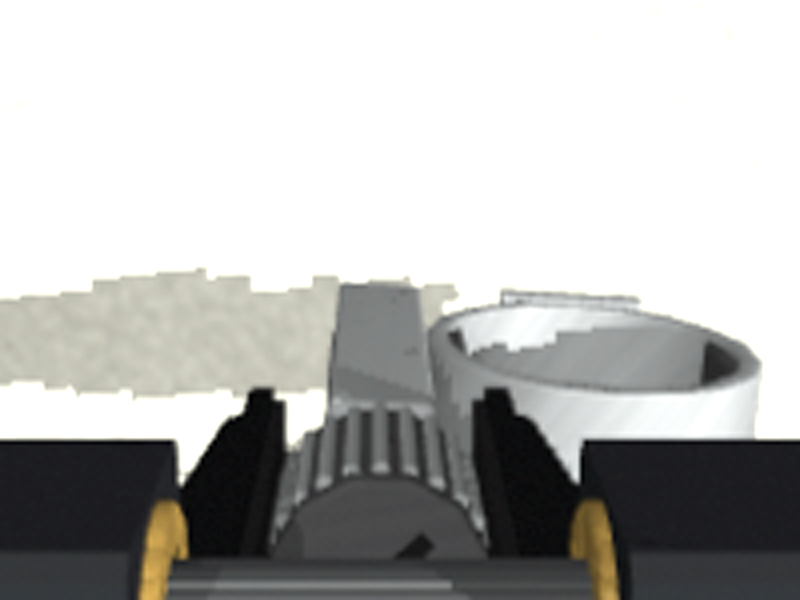

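The clamp sits unchanged in the jaws, the table is bare around it and the shadow lies to the left. Ring centre agrees with the knob offset to about 0.4 mm. I lower to 2 mm above the plate's height and begin sliding along the stub axis, watching the force.

step_arm(
  motion=[
    [[0,0,0.02],0],
    [[0,0,0.04],0],
    [[0,0,0.06],0],
    [[0,0,0.08],0],
    [[0,0,0.08],0],
    [[-0.01,-0.001,0.08],0],
    [[-0.02,-0.0015,0.08],0],
    [[-0.03,-0.002,0.08],0],
    [[-0.04,-0.0025,0.08],0],
    [[-0.04,-0.0025,0.08],0],
  ],
)

```text
t: 12.17
tool_pos: [514.1, -261.1, 95.3]
orientation: [[-0.999, 0.048, 0.001], [0.048, 0.999, -0.0], [-0.001, -0.0, -1.0]]
force: [0.4, 0.4, -2.2]
opening: 23.1
grasp_force: 40.0
```

```bash
python3 - <<'E'
from h import *
import pickle
plan([513.2,-261.1,95],3.093)
a=snapshot('scene')[255:345,170:290];b=snapshot('top')[130:220,370:490]
r=lambda i:cv2.resize(i,(800,600),interpolation=cv2.INTER_CUBIC)[:,:]
save('s7',np.clip(np.vstack([cv2.resize(x,(400,300),interpolation=cv2.INTER_CUBIC) for x in(a,b)])*1.8,0,255).astype('uint8'))
E
```

```text
t 12.17 pos [ 514.1 -261.1   95.3] yaw 3.0935 q6 -2.086 move [0.0037 0.     0.0013] twist 0.00030452189508025734 F [ 0.35  0.36 -2.22] M [ 0.121 -0.159 -0.022] open 23.11640661902666 tilt [ 0.0009 -0.0005]
```

View pics/s7.png

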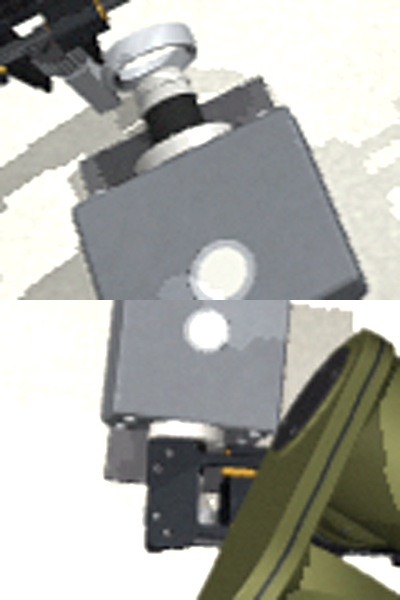

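The scene view shows the ring in front of the stub and in line with it, with the housing at the -y side. I continue slowly.

step_arm(
  motion=[
    [[-0.008,-0.0005,0],0],
    [[-0.016,-0.001,0],0],
    [[-0.024,-0.0016,0],0],
    [[-0.032,-0.002,0],0],
    [[-0.04,-0.0026,0],0],
    [[-0.048,-0.003,0],0],
    [[-0.056,-0.0036,0],0],
    [[-0.064,-0.0042,0],0],
    [[-0.072,-0.0047,0],0],
    [[-0.08,-0.0052,0],0],
  ],
)

```text
t: 13.1
tool_pos: [533.5, -263.2, 94.9]
orientation: [[-0.999, 0.048, -0.0], [0.048, 0.999, 0.0], [0.0, 0.0, -1.0]]
force: [0.3, 0.5, -0.2]
opening: 23.1
grasp_force: 40.0
```

```bash
python3 - <<'E'
from h import *
plan([532,-263.3,95],3.093)
save('s8',np.clip(cv2.resize(snapshot('scene')[255:315,190:270],(640,480),interpolation=cv2.INTER_CUBIC)*1.6,0,255).astype('uint8'))
E
```

```text
t 13.1 pos [ 533.5 -263.2   94.9] yaw 3.0933 q6 -2.071 move [ 0.006  -0.0008 -0.0004] twist 0.00019143161118181142 F [ 0.31  0.46 -0.22] M [ 0.087 -0.159  0.002] open 23.06427078510106 tilt [-0.  0.]
```

View pics/s8.png

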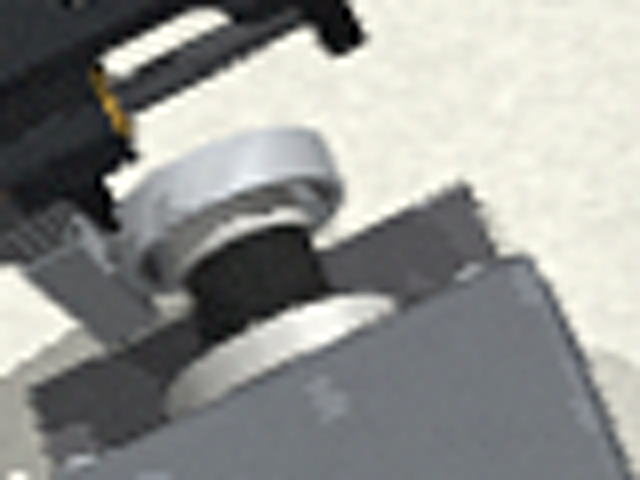

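The ring now encircles the barbs and no force is felt. I continue towards the shoulder.

step_arm(
  motion=[
    [[-0.01,-0.0006,0],0],
    [[-0.02,-0.0013,0],0],
    [[-0.03,-0.002,0],0],
    [[-0.04,-0.0026,0],0],
    [[-0.05,-0.0032,0],0],
    [[-0.06,-0.0039,0],0],
    [[-0.07,-0.0045,0],0],
    [[-0.078,-0.005,0],0],
    [[-0.084,-0.0055,0],0],
    [[-0.088,-0.0057,0],0],
  ],
)

```text
t: 13.98
tool_pos: [555.4, -265.7, 94.9]
orientation: [[-0.999, 0.048, -0.0], [0.048, 0.999, 0.0], [0.0, 0.0, -1.0]]
force: [0.2, 0.1, -0.8]
opening: 23.2
grasp_force: 40.0
```

step_arm(
  motion=[
    [[-0.002,-0.0001,0.002],0],
    [[-0.004,-0.0003,0.004],0],
    [[-0.006,-0.0004,0.005],0],
    [[-0.008,-0.0005,0.006],0],
    [[-0.01,-0.0006,0.006],0],
    [[-0.012,-0.0008,0.006],0],
    [[-0.014,-0.0009,0.006],0],
    [[-0.016,-0.001,0.006],0],
    [[-0.016,-0.001,0.006],0],
    [[-0.016,-0.001,0.006],0],
  ],
)

```text
t: 14.82
tool_pos: [559.2, -266.1, 93.4]
orientation: [[-0.999, 0.048, -0.0], [0.048, 0.999, -0.0], [0.0, -0.0, -1.0]]
force: [0.5, 0.5, -2.2]
opening: 23.5
grasp_force: 40.0
```

```bash
python3 -c "
from h import *
plan([562.9,-266.65,93],3.093)"
```

```text
t 14.82 pos [ 559.2 -266.1   93.4] yaw 3.0934 q6 -2.053 move [-0.0149 -0.0015  0.0017] twist 0.00024673938515700915 F [ 0.45  0.48 -2.2 ] M [ 0.043 -0.163  0.041] open 23.47426405655949 tilt [-0. -0.]
```

step_arm(
  motion=[
    [[-0.001,0,0],0],
    [[-0.002,-0.0001,0],0],
    [[-0.003,-0.0002,0],0],
    [[-0.004,-0.0003,0],0],
    [[-0.005,-0.0003,0],0],
    [[-0.006,-0.0004,0],0],
    [[-0.007,-0.0005,0],0],
    [[-0.008,-0.0005,0],0],
    [[-0.008,-0.0005,0],0],
    [[-0.008,-0.0005,0],0],
  ],
)

```text
t: 15.65
tool_pos: [561.2, -266.3, 93.4]
orientation: [[-0.999, 0.048, -0.0], [0.048, 0.999, -0.0], [0.0, -0.0, -1.0]]
force: [-0.4, -0.1, -0.9]
opening: 23.2
grasp_force: 40.0
```

step_arm(
  motion=[
    [[-0.001,0,0.001],0],
    [[-0.002,-0.0001,0.002],0],
    [[-0.003,-0.0002,0.002],0],
    [[-0.004,-0.0003,0.002],0],
    [[-0.005,-0.0003,0.002],0],
    [[-0.005,-0.0003,0.002],0],
    [[-0.005,-0.0003,0.002],0],
    [[-0.005,-0.0003,0.002],0],
    [[-0.005,-0.0003,0.002],0],
    [[-0.005,-0.0003,0.002],0],
  ],
)

```text
t: 16.48
tool_pos: [562.4, -266.5, 92.9]
orientation: [[-0.999, 0.048, -0.0], [0.048, 0.999, -0.0], [0.0, -0.0, -1.0]]
force: [-0.6, 0.1, -0.8]
opening: 23.4
grasp_force: 40.0
```

```bash
python3 -c "
from h import *
plan([562.9,-266.65,93],3.093)"
```

```text
t 16.48 pos [ 562.4 -266.5   92.9] yaw 3.0933 q6 -2.051 move [-0.0021 -0.0006 -0.0002] twist 0.00018495462814673293 F [-0.61  0.14 -0.77] M [0.126 0.048 0.009] open 23.418635831066375 tilt [-0.0001 -0.0001]
```

step_arm(
  motion=[
    [[-0.001,0,0],0],
    [[-0.002,-0.0001,0],0],
    [[-0.003,-0.0002,0],0],
    [[-0.003,-0.0002,0],0],
    [[-0.003,-0.0002,0],0],
    [[-0.003,-0.0002,0],0],
    [[-0.003,-0.0002,0],0],
    [[-0.003,-0.0002,0],0],
    [[-0.003,-0.0002,0],0],
    [[-0.003,-0.0002,0],0],
  ],
)

```text
t: 17.32
tool_pos: [563.0, -266.5, 92.9]
orientation: [[-0.999, 0.048, -0.0], [0.048, 0.999, 0.0], [0.0, -0.0, -1.0]]
force: [-2.5, -0.6, 0.6]
opening: 23.5
grasp_force: 40.0
```

```bash
python3 -c "
from h import *
plan([562.9,-266.65,93],3.093)"
```

```text
t 17.32 pos [ 563.  -266.5   92.9] yaw 3.0933 q6 -2.051 move [ 0.0006 -0.0004 -0.0004] twist 0.00020032699905536095 F [-2.51 -0.58  0.56] M [0.102 0.486 0.004] open 23.53141676145512 tilt [-0.0003  0.    ]
```

Gentle contact with the shoulder (about 2.5 N), right where expected. Now I set the foot on the plate.

step_arm(
  motion=[
    [[0.001,0,0.001],0],
    [[0.001,0,0.002],0],
    [[0.001,0,0.003],0],
    [[0.001,0,0.003],0],
    [[0.001,0,0.003],0],
    [[0.001,0,0.003],0],
    [[0.001,0,0.003],0],
    [[0.001,0,0.003],0],
    [[0.001,0,0.003],0],
    [[0.001,0,0.003],0],
  ],
)

```text
t: 18.15
tool_pos: [563.2, -266.8, 92.8]
orientation: [[-0.999, 0.048, 0.001], [0.048, 0.999, -0.001], [-0.001, -0.0, -1.0]]
force: [-3.0, -0.4, 5.0]
opening: 23.2
grasp_force: 40.0
```

```bash
python3 -c "
from h import *
plan([562.9,-266.65,93],3.093)"
```

```text
t 18.15 pos [ 563.2 -266.8   92.8] yaw 3.0933 q6 -2.051 move [ 0.0013  0.0004 -0.0008] twist 0.00020099590894641502 F [-3.01 -0.43  4.99] M [ 0.226  0.594 -0.018] open 23.20216507424256 tilt [ 0.0007 -0.0005]
```

Foot stands on the plate (about 5 N). I release briefly so the clamp settles free of stress, then regrip firmly for turning.

step_arm(
  motion=[
    [[0,0,0],0],
    [[0,0,0],0],
    [[0,0,0],0],
    [[0,0,0],0],
    [[0,0,0],0],
    [[0,0,0],0],
    [[0,0,0],0],
    [[0,0,0],0],
    [[0,0,0],0],
    [[0,0,0],0],
  ],
  jaw=0.65,
)

```text
t: 18.98
tool_pos: [562.9, -266.5, 92.2]
orientation: [[-0.999, 0.048, 0.0], [0.048, 0.999, -0.0], [-0.0, -0.0, -1.0]]
force: [0.5, -0.6, 0.3]
opening: 33.2
grasp_force: 0.0
```

```bash
python3 -c "
from h import *
plan([562.9,-266.65,93],3.093)"
```

```text
t 18.98 pos [ 562.9 -266.5   92.2] yaw 3.0933 q6 -2.051 move [ 0.0001 -0.0005 -0.0034] twist 0.00021189657250326094 F [ 0.48 -0.57  0.25] M [ 0.114 -0.145  0.026] open 33.232802742414655 tilt [ 0.0001 -0.    ]
```

step_arm(
  motion=[
    [[0,0,0],0],
    [[0,0,0],0],
    [[0,0,0],0],
    [[0,0,0],0],
    [[0,0,0],0],
    [[0,0,0],0],
    [[0,0,0],0],
    [[0,0,0],0],
    [[0,0,0],0],
    [[0,0,0],0],
  ],
  jaw=1,
  grip_force=55,
)

```text
t: 19.82
tool_pos: [562.9, -266.5, 92.2]
orientation: [[-0.999, 0.048, 0.0], [0.048, 0.999, -0.0], [-0.0, -0.0, -1.0]]
force: [-0.1, -1.2, 0.6]
opening: 23.0
grasp_force: 55.0
```

```bash
python3 -c "
from h import *
plan([562.9,-266.65,93],3.093)"
```

```text
t 19.82 pos [ 562.9 -266.5   92.2] yaw 3.0933 q6 -2.051 move [ 0.0001 -0.0005 -0.0033] twist 0.00022139290548906385 F [-0.07 -1.16  0.58] M [-0.055 -0.178  0.012] open 22.95336964728685 tilt [ 0.     -0.0001]
```

step_arm(
  motion=[
    [[0,0,0],0.04],
    [[0,0,0],0.08],
    [[0,0,0],0.12],
    [[0,0,0],0.16],
    [[0,0,0],0.21],
    [[0,0,0],0.26],
    [[0,0,0],0.31],
    [[0,0,0],0.36],
    [[0,0,0],0.41],
    [[0,0,0],0.46],
  ],
)

```text
t: 20.65
tool_pos: [562.0, -266.8, 92.2]
orientation: [[-0.715, 0.699, -0.002], [0.699, 0.715, -0.0], [0.001, -0.002, -1.0]]
force: [-2.5, -0.8, 1.5]
opening: 22.6
grasp_force: 55.0
```

```bash
python3 -c "
from h import *
plan([562.9,-266.65,93],2.37)"
```

```text
t 20.65 pos [ 562.  -266.8   92.2] yaw 2.3677 q6 -1.325 move [-0.0021  0.0029 -0.0034] twist -0.0014587882986379606 F [-2.49 -0.75  1.48] M [-0.133  0.443  0.111] open 22.58572222265298 tilt [-0.0024 -0.0005]
```

Free friction torque is felt (about 0.11–0.15 N m), and a small side force shows the knob axis lies about 1.2 mm off the tool axis. I release, recentre and regrip before continuing.

step_arm(
  motion=[
    [[0,0,0],0],
    [[0,0,0],0],
    [[0,0,0],0],
    [[0,0,0],0],
    [[0,0,0],0],
    [[0,0,0],0],
    [[0,0,0],0],
    [[0.0034,-0.0028,0],0],
    [[0.0034,-0.0028,0],0],
    [[0.0034,-0.0028,0],0],
  ],
  jaw=0.65,
)

```text
t: 21.48
tool_pos: [561.8, -266.4, 92.2]
orientation: [[-0.717, 0.697, 0.0], [0.697, 0.717, 0.0], [-0.0, 0.0, -1.0]]
force: [0.5, -0.4, -0.2]
opening: 32.8
grasp_force: 0.0
```

step_arm(
  motion=[
    [[0,0,0],0],
    [[0,0,0],0],
    [[0,0,0],0],
    [[0,0,0],0],
    [[0,0,0],0],
    [[0,0,0],0],
    [[0,0,0],0],
    [[0,0,0],0],
    [[0,0,0],0],
    [[0,0,0],0],
  ],
  jaw=1,
)

```text
t: 22.32
tool_pos: [561.8, -266.5, 92.2]
orientation: [[-0.717, 0.697, -0.0], [0.697, 0.717, -0.0], [-0.0, -0.0, -1.0]]
force: [0.1, -0.6, 0.2]
opening: 23.3
grasp_force: 55.0
```

```bash
python3 -c "
from h import *
plan([561.8,-266.4,92.2],2.37)"
```

```text
t 22.32 pos [ 561.8 -266.5   92.2] yaw 2.3708 q6 -1.329 move [ 0.0002  0.0003 -0.0001] twist 0.0004986988748225799 F [ 0.14 -0.56  0.17] M [-0.056 -0.034  0.021] open 23.286822272534863 tilt [-0.0001 -0.0001]
```

step_arm(
  motion=[
    [[0,0,0],0.025],
    [[0,0,0],0.05],
    [[0,0,0],0.075],
    [[0,0,0],0.1],
    [[0,0,0],0.12],
    [[0,0,0],0.14],
    [[0,0,0],0.16],
    [[0,0,0],0.18],
    [[0,0,0],0.2],
    [[0,0,0],0.22],
  ],
)

```text
t: 23.15
tool_pos: [561.0, -266.5, 92.1]
orientation: [[-0.438, 0.899, -0.002], [0.899, 0.438, -0.0], [0.001, -0.002, -1.0]]
force: [-3.3, -1.4, 1.1]
opening: 22.9
grasp_force: 55.0
```

```bash
python3 -c "
from h import *
plan([561.8,-266.4,92.2],2.37)"
```

```text
t 23.15 pos [ 561.  -266.5   92.1] yaw 2.0243 q6 -0.982 move [-0.0011  0.0032 -0.0006] twist -0.22006258591152952 F [-3.28 -1.4   1.11] M [-0.16   0.481  0.147] open 22.8502067311509 tilt [-0.0023 -0.    ]
```

Torque is 0.147 N m, still the free level after 1.07 rad. I continue in small steps.

step_arm(
  motion=[
    [[0,0,0],0.02],
    [[0,0,0],0.04],
    [[0,0,0],0.06],
    [[0,0,0],0.08],
    [[0,0,0],0.1],
    [[0,0,0],0.12],
    [[0,0,0],0.14],
    [[0,0,0],0.16],
    [[0,0,0],0.18],
    [[0,0,0],0.2],
  ],
)

```text
t: 23.98
tool_pos: [560.8, -266.6, 92.1]
orientation: [[-0.139, 0.99, -0.003], [0.99, 0.139, -0.0], [0.0, -0.003, -1.0]]
force: [-3.1, -2.2, 2.2]
opening: 23.1
grasp_force: 55.0
```

```bash
python3 -c "
from h import *
plan([561.8,-266.4,92.2],2.37)"
```

```text
t 23.98 pos [ 560.8 -266.6   92.1] yaw 1.7103 q6 -0.668 move [ 0.0003  0.0041 -0.0005] twist -0.4200075167431318 F [-3.1  -2.18  2.16] M [-0.237  0.629  0.205] open 23.051089630766537 tilt [-0.0027 -0.0002]
```

step_arm(
  motion=[
    [[0,0,0],0.013],
    [[0,0,0],0.026],
    [[0,0,0],0.04],
    [[0,0,0],0.053],
    [[0,0,0],0.066],
    [[0,0,0],0.08],
    [[0,0,0],0.093],
    [[0,0,0],0.106],
    [[0,0,0],0.12],
    [[0,0,0],0.133],
  ],
)

```text
t: 24.82
tool_pos: [561.2, -266.9, 92.1]
orientation: [[0.07, 0.998, -0.002], [0.998, -0.07, -0.001], [-0.001, -0.002, -1.0]]
force: [-5.2, -2.9, 2.1]
opening: 23.1
grasp_force: 55.0
```

```bash
python3 -c "
from h import *
plan([561.8,-266.4,92.2],2.37)"
```

```text
t 24.82 pos [ 561.2 -266.9   92.1] yaw 1.5007 q6 -0.459 move [ 0.0021  0.0024 -0.0003] twist -0.5533951858162866 F [-5.25 -2.93  2.07] M [-0.522  0.965  0.157] open 23.060811297950174 tilt [-0.0016 -0.0008]
```

step_arm(
  motion=[
    [[-0.002,-0.002,0],0.0],
    [[-0.002,-0.002,0],0.015],
    [[-0.002,-0.002,0],0.03],
    [[-0.002,-0.002,0],0.045],
    [[-0.002,-0.002,0],0.06],
    [[-0.002,-0.002,0],0.075],
    [[-0.002,-0.002,0],0.09],
    [[-0.002,-0.002,0],0.105],
    [[-0.002,-0.002,0],0.12],
    [[-0.002,-0.002,0],0.133],
  ],
)

```text
t: 25.65
tool_pos: [560.9, -267.0, 92.1]
orientation: [[0.276, 0.961, -0.001], [0.961, -0.276, -0.0], [-0.001, -0.001, -1.0]]
force: [-5.2, -3.0, 2.1]
opening: 23.0
grasp_force: 55.0
```

```bash
python3 -c "
from h import *
plan([561.8,-266.4,92.2],2.37)"
```

```text
t 25.65 pos [ 560.9 -267.    92.1] yaw 1.2912 q6 -0.25 move [ 0.0034  0.0027 -0.0004] twist -0.6867894849312087 F [-5.18 -3.01  2.13] M [-0.456  1.002  0.214] open 23.016745164516227 tilt [-0.001  -0.0003]
```

step_arm(
  motion=[
    [[0,0,0],0.013],
    [[0,0,0],0.026],
    [[0,0,0],0.04],
    [[0,0,0],0.053],
    [[0,0,0],0.066],
    [[0,0,0],0.08],
    [[0,0,0],0.093],
    [[0,0,0],0.106],
    [[0,0,0],0.12],
    [[0,0,0],0.133],
  ],
)

```text
t: 26.48
tool_pos: [560.8, -266.9, 92.1]
orientation: [[0.469, 0.883, -0.001], [0.883, -0.469, -0.0], [-0.001, -0.001, -1.0]]
force: [-5.2, -1.7, 2.2]
opening: 23.2
grasp_force: 55.0
```

```bash
python3 -c "
from h import *
plan([561.8,-266.4,92.2],2.37)"
```

```text
t 26.48 pos [ 560.8 -266.9   92.1] yaw 1.0825 q6 -0.042 move [ 0.0038  0.0026 -0.0004] twist -0.819617418813784 F [-5.22 -1.73  2.15] M [-0.391  1.154  0.264] open 23.163100096359834 tilt [-0.0014 -0.0001]
```

Torque rises to 0.26 N m, so the shoes are pressing. One more step.

step_arm(
  motion=[
    [[0,0,0],0.013],
    [[0,0,0],0.026],
    [[0,0,0],0.04],
    [[0,0,0],0.053],
    [[0,0,0],0.066],
    [[0,0,0],0.08],
    [[0,0,0],0.093],
    [[0,0,0],0.106],
    [[0,0,0],0.12],
    [[0,0,0],0.133],
  ],
)

```text
t: 27.32
tool_pos: [560.7, -266.9, 92.1]
orientation: [[0.642, 0.767, -0.002], [0.767, -0.642, 0.0], [-0.001, -0.001, -1.0]]
force: [-6.3, -2.1, 2.4]
opening: 22.9
grasp_force: 55.0
```

```bash
python3 -c "
from h import *
plan([561.8,-266.4,92.2],2.37)"
```

```text
t 27.32 pos [ 560.7 -266.9   92.1] yaw 0.8739 q6 0.167 move [ 0.0044  0.0023 -0.0005] twist -0.952451766883153 F [-6.27 -2.13  2.39] M [-0.363  1.212  0.369] open 22.887000260593616 tilt [-0.0018  0.    ]
```

Torque is 0.37 N m, about 0.2 above free, so roughly 35 N a shoe: snug. I hold still for a check reading.

step_arm(
  motion=[
    [[0,0,0],0],
    [[0,0,0],0],
    [[0,0,0],0],
    [[0,0,0],0],
    [[0,0,0],0],
    [[0,0,0],0],
    [[0,0,0],0],
    [[0,0,0],0],
    [[0,0,0],0],
    [[0,0,0],0],
  ],
)

```text
t: 28.15
tool_pos: [560.8, -266.9, 92.1]
orientation: [[0.641, 0.767, -0.001], [0.767, -0.641, 0.0], [-0.001, -0.001, -1.0]]
force: [-6.0, -1.7, 3.1]
opening: 23.3
grasp_force: 55.0
```

```bash
python3 -c "
from h import *
plan([561.8,-266.4,92.2],2.37)"
```

```text
t 28.15 pos [ 560.8 -266.9   92.1] yaw 0.8746 q6 0.166 move [ 0.0042  0.0019 -0.0003] twist -0.9520119387870255 F [-5.97 -1.75  3.05] M [-0.385  1.11   0.274] open 23.292977436617036 tilt [-0.0015  0.    ]
```

The moving torque rose at about 0.3 N m/rad from roughly 1.6 rad, which puts the pressing at about 30–37 N. That is snug and under the limit. I let go and rise.

step_arm(
  motion=[
    [[0,0,0],0],
    [[0,0,0],0],
    [[0,0,0],0],
    [[0,0,0],0],
    [[0,0,0],0],
    [[0,0,0],0],
    [[0,0,0],0],
    [[0,0,0],0],
    [[0,0,0],0],
    [[0,0,0],0],
  ],
  jaw=0.4,
)

```text
t: 28.98
tool_pos: [561.3, -266.9, 92.1]
orientation: [[0.641, 0.768, 0.0], [0.768, -0.641, 0.0], [0.0, -0.0, -1.0]]
force: [-0.4, -0.5, -0.3]
opening: 57.0
grasp_force: 0.0
```

step_arm(
  motion=[
    [[0,0,-0.02],0],
    [[0,0,-0.06],0],
    [[0,0,-0.11],0],
    [[0,0,-0.17],0],
    [[0,0,-0.24],0],
    [[0,0,-0.32],0],
    [[0,0,-0.4],0],
    [[0,0,-0.47],0],
    [[0,0,-0.52],0],
    [[0,0,-0.54],0],
  ],
)

```text
t: 29.82
tool_pos: [562.5, -267.6, 231.4]
orientation: [[0.641, 0.768, 0.005], [0.768, -0.641, -0.003], [0.001, 0.006, -1.0]]
force: [0.4, -0.2, 0.1]
opening: 56.8
grasp_force: 0.0
```

step_arm(
  motion=[
    [[-0.04,-0.1,0],0],
    [[-0.08,-0.2,0],0],
    [[-0.12,-0.3,0],0],
    [[-0.16,-0.4,0],0],
    [[-0.2,-0.5,0],0],
    [[-0.22,-0.55,0],0],
    [[-0.24,-0.6,0],0],
    [[-0.24,-0.6,0],0],
    [[-0.24,-0.6,0],0],
    [[-0.24,-0.6,0],0],
  ],
)

```text
t: 30.65
tool_pos: [408.0, -217.0, 227.2]
orientation: [[0.641, 0.768, 0.0], [0.768, -0.641, -0.0], [0.0, 0.0, -1.0]]
force: [0.3, -0.5, -0.2]
opening: 57.0
grasp_force: 0.0
```

```bash
python3 - <<'E'
from h import *
plan([561.8,-266.4,92.2],2.37)
a=snapshot('scene')[255:345,170:290];b=snapshot('top')[130:220,370:490]
save('fin',np.clip(np.hstack([cv2.resize(x,(400,300),interpolation=cv2.INTER_CUBIC) for x in(a,b)])*1.8,0,255).astype('uint8'))
E
```

```text
t 30.65 pos [ 408.  -217.   227.2] yaw 0.8753 q6 0.09 move [0.2424 0.5987 0.5402] twist -0.9515437907053224 F [ 0.27 -0.46 -0.18] M [-0.042 -0.055 -0.022] open 57.01929171427195 tilt [ 0.0003 -0.0001]
```

View pics/fin.png

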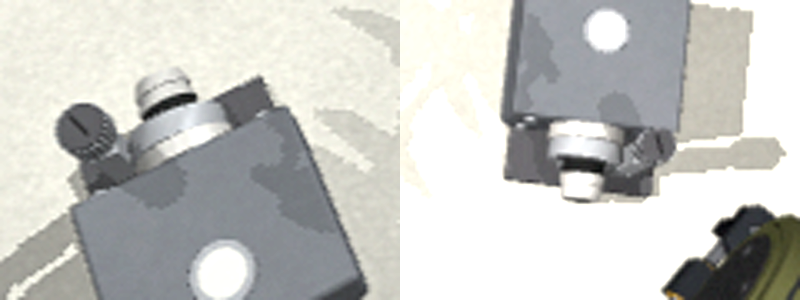

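The band sits against the shoulder at left crop (180,130) and stands upright, with the knob at right crop (655,148), on the right-hand side facing the tip. The gripper is well clear, so I hand in.

```bash
python3 -c "
from h import *
print(hand_in())"
```

```text
the job is handed in; nothing more can be done
None
```

The clamp stands on the base plate against the shoulder, knob on the right, tightened to an estimated 30–37 N a shoe from wrist torque, then released and handed in at about 31 s; the pot was never approached, but I viewed 12 pictures, over the limit of 10.

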